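Shuttle the hanging sample carrier round the bent wire to the green stop

TASK

Take the orange sample carrier by its tab and slide it along the bent wire, round the corners, until its collar is right up against the green stop, not the blue one. Let go of it there, so that it hangs still on the wire.

Things in the scene. Friction and masses are not known exactly. Their poses are not given: they have to be found in the camera images.
- carrier: Orange carrier, about 80 g with its hanging tube, loose on the wire's middle section. Origin: bore centre; z up, y along bore and wire. Collar 14 mm long, bore 20, outside 30. Flat tab 10 mm thick in x, 22 wide in y, 15 to 53 mm above origin: pinch across x from above. Tube foot 119 mm below. Hangs with origin 5 mm under the wire's axis. Binds over 30 degrees askew: turn it with the wire.
- rail: Fixed steel wire, 10 mm thick, axis level 165 mm above the bench, carried only by an upright leg and dark foot at each end. Origin: on the bench below the wire's middle. From above, in the rail's x, y, the axis runs through (50,-205), (50,-100), (0,-50), (0,50), (50,100), (50,205) mm: middle section, 45 degree corners rounded at 16 mm, slanting sections, end sections along y.
- green_stop: Fixed green stop on one end section of the wire, at (50,165) or (50,-165) mm of the rail; which end varies. Origin: its centre, on the wire's axis, 165 mm above the bench. Disc 28 mm across, 14 mm thick along the wire, with a thin flag 36 mm wide reaching 64 mm below the centre. When the collar touches it the two origins are 14 mm apart along the wire.
- blue_stop: Fixed blue stop of the same shape on the wire's other end section. Not the goal.

How it is judged:
By the outcome, as a careful person would: the job done as asked, in the order asked, and still so for the second after the job is handed in, with the robot touching nothing.
It also fails if it takes over 38 s, if anything falls off the work surface, if the arm or the gripper's body presses on something with over 40 N, if the wrist force passes 120 N, or if a joint passes its speed limit or range.

ROBOT

A 6-joint arm with a two-finger parallel gripper is mounted at the origin on a cart in front of the work surface, level with it; the furniture and walls round the work are solid. World frame = base frame: x ahead of the robot, y to its left, z up, the work surface at z = 0. Lengths are in m, angles in degrees, forces in N, time in s.
With the tool pointing down it reaches from about 0.25 to 0.725 m from the base axis. Payload 9.7 kg.
Tool frame: the origin (TCP) lies on the centre line of the jaws, within the pads' length; the fingertips stand env.finger_overhang ahead of it and the grasp point (between the pads) lies 8 mm behind it (env.finger_overhang is the distance from the TCP to the fingertips, in m); z points along the fingers, y is the line along which they close (so a half turn about z gives the same grasp; the last joint's range is limited). The gripper opens to 85 mm and grips with 20 to 120 N. Pads are 22 mm wide; open, the fingers measure 114 mm over their backs; the gripper's body (76 mm by 85 mm) begins 54 mm behind the grasp point. The pads swing forward as they close: fully open they stand 13 mm farther back than shut.
Start: joints at [72.422, 4.979, 10.078, 95.1, 0, 90], TCP at [0.166, 0.524, 0.242] pointing down, gripper open.
Joint ranges: [-179.16, 179.16], [-48.56, 103.87], [-65.8, 70.77], [-126.05, 130.52], [-82.76, 87.17], [-180, 180]. Speed limits (degrees/s): [127.2, 127.2, 147.25, 180, 180, 180].

INTERFACE

Orientations are given as [roll, pitch, yaw] about the fixed x, y, z axes, in that order (R = Rz(yaw) Ry(pitch) Rx(roll)).
In Python, from workcell import env gives the robot as it stands.
- The arm moves only by the tool step_arm, never from a script. Its argument "plan" is a list that holds one entry, the list of rows, each a list of 7 numbers: the closure, from 0 (fully open) to 1 (shut), then the shift along the tool's x, y, z in m, then the turn, a rotation vector about the tool's x, y, z in rad. A call has 1 to 12 rows; each row is the pose to reach, as a shift and turn from the pose commanded when the call began, along the tool's axes at that moment; what a row does not reach only later rows make up. A row lasts 1/10 s, in which the tool goes at most 50 mm and 8.59 degrees, less where a joint would pass 70% of its speed; a pose out of reach is approached as far as the arm can. A call with a gripper value outside its range is refused whole. The fingers move at their own pace and stop on an object; "squeeze" is the grip in N (left out, the last holds). Time passes only in rows, so rows that repeat a pose let the fingers close. It gives the time, the measured TCP pose, the force, the opening and the grip force at its end, in the units of the state.
- env.get_state(): the state, without advancing time (a new reading comes with each control period).
- env.get_image(name): name is "scene" or "side" or "wrist"; returns a dict with "frame" (420x560x3 uint8, red, green, blue), "z_map" (420x560 float32, m along the optical axis (not along the pixel's ray), 0 where there is no reading), "K" (3x3 intrinsics, pixels), "cam_to_world" (4x4, takes a point from camera to world coordinates); the wrist camera has in their place "mount" (4x4, takes a point from camera to tool coordinates, whose origin is the TCP and whose axes are the flange's). Camera axes: x right, y up, looking along -z (the intrinsics and any distortion apply to the point x, -y, -z); pixel columns grow to the right and rows downward; lengths in m; the calibration is good to about 2 mm. A picture is of the moment at which its call begins: read the wrist's pose just before it.
- env.hand_in(): hands the job in; it is judged then, once.
The state is a dict: "t": time; "joint_positions": joint angles; "dq": joint speeds; "tau": joint torques, N m; "tool_pos": TCP position; "ee_rot": TCP orientation; "force": force on the tool from outside, world axes, zero at the start; "ft_torque": the same for the moment, N m; "gripper_width": finger opening in m; "grasp_force": force on a finger pad.
Only numpy, scipy, OpenCV 4.12 (cv2) and the standard library are available. Lean on these libraries where they do the work, as an engineer would, in place of code of your own. Each camera call takes 0.05 s, during which the arm holds its last target. There are 200 camera calls.

## Working session

There is one attempt and no reset: what is moved stays moved. The work goes in short steps, Python scripts to look and compute and a tool call to move; the robot and the scene stay as the last step left them, time stands still between calls to the robot, and variables do not carry over. Pictures are saved under pics/ and viewed, at most 10 in all, crops included, and the job is handed in when it is done.

Besides the shell and the picture viewer there is one more tool, called after "Call:" in YAML: its name, and indented under it one key for each argument. step_arm: Moves the arm, as the interface text tells. Its arguments: {"type":"object","properties":{"plan":{"type":"array"},"squeeze":{"type":"number"}},"required":["plan"]}

```bash
mkdir -p pics; ls; cat > h.py <<'E'
import numpy as np, cv2
from workcell import env
def cloud(im):
    z=im["z_map"]; K=im["K"]; v,u=np.indices(z.shape)
    P=np.stack([(u-K[0,2])/K[0,0]*z,-(v-K[1,2])/K[1,1]*z,-z],-1)
    T=im["cam_to_world"]; return P@T[:3,:3].T+T[:3,3], z>0
def hsv(im): return cv2.cvtColor(im["frame"],cv2.COLOR_RGB2HSV)
E
python3 - <<'E'
from h import *
s=env.get_state(); print(s, env.finger_overhang)
ims=[env.get_image(n) for n in("scene","side")]
cv2.imwrite("pics/a.png",cv2.resize(cv2.cvtColor(np.vstack([i["frame"] for i in ims]),cv2.COLOR_RGB2BGR),(400*1,600)))
for n,im in zip(("scene","side"),ims):
    cv2.imwrite(f"pics/{n}.png",cv2.cvtColor(im["frame"],cv2.COLOR_RGB2BGR))
    P,ok=cloud(im);H=hsv(im); print(n,im["K"].ravel(),im["cam_to_world"][:3,3])
    for c,lo,hi in(("orange",5,20),("green",45,85),("blue",95,125)):
        m=(H[...,0]>=lo)&(H[...,0]<=hi)&(H[...,1]>120)&(H[...,2]>60)&ok
        k,l,st,ce=cv2.connectedComponentsWithStats(m.astype(np.uint8))
        for i in range(1,k):
            if st[i,4]>40: q=P[l==i]; print(c,st[i],ce[i].round(),np.median(q,0).round(4),np.percentile(q,3,0).round(3),np.percentile(q,97,0).round(3))
E
```

```text
pics
{'t': 0.0, 'joint_positions': array([7.24219787e+01, 5.01139087e+00, 1.00346169e+01, 9.50999726e+01,
       1.53293393e-03, 9.00009415e+01]), 'dq': array([ 0.05436479, -0.00028931, -0.11631924,  0.06010956,  0.10162551,
       -0.02851185]), 'tau': array([ 2.60786874e-03, -5.20381415e+01,  4.64807653e+01,  1.60698005e-02,
        1.37699608e-04,  1.14660929e-05]), 'tool_pos': array([0.16602997, 0.5241145 , 0.24158173]), 'ee_rot': array([-1.79923253e+02, -1.53167142e-03,  1.62421035e+02]), 'force': array([-0.01657033, -0.45605486, -0.33366895]), 'ft_torque': array([-0.01549838,  0.00791863, -0.01148366]), 'grasp_force': 0.0, 'gripper_width': 0.08572063601356147} 0.011
scene [507.69372207   0.         278.51465604   0.         507.69372207
 207.56436617   0.           0.           1.        ] [ 0.04251854 -0.7413053   0.63886642]
orange [245 177  17  41 390] [252. 197.] [ 0.4573 -0.1418  0.1804] [ 0.448 -0.148  0.143] [ 0.471 -0.129  0.213]
orange [491 195  29  15 184] [504. 204.] [ 0.902  -0.3573  0.105 ] [ 0.893 -0.377  0.102] [ 0.926 -0.331  0.11 ]
green [332 228  14  14 105] [
[... 870 characters left out ...]
5 -0.979  0.07 ] [ 1.001 -0.949  0.104]
orange [329 158  13  29 126] [335. 173.] [ 0.4616 -0.1279  0.1827] [ 0.45  -0.137  0.153] [ 0.473 -0.123  0.213]
green [119  73  19   8 112] [128.  77.] [ 1.0781 -0.5824  0.2839] [ 1.057 -0.614  0.273] [ 1.103 -0.573  0.289]
green [310 158  11  20 122] [314. 171.] [ 0.5164 -0.2963  0.1196] [ 0.502 -0.301  0.105] [ 0.527 -0.292  0.146]
blue [  53   31   58   50 1355] [86. 62.] [ 0.9472 -0.0845  0.4233] [ 0.91  -0.279  0.381] [0.989 0.089 0.447]
blue [269 141  35  13 348] [286. 147.] [ 0.6382 -0.7686  0.0137] [ 0.586 -0.793 -0.003] [ 0.694 -0.749  0.031]
blue [299 206  17  37 364] [308. 224.] [0.5038 0.0347 0.1406] [0.494 0.03  0.107] [0.525 0.041 0.178]
```

View images.

View pics/scene.png

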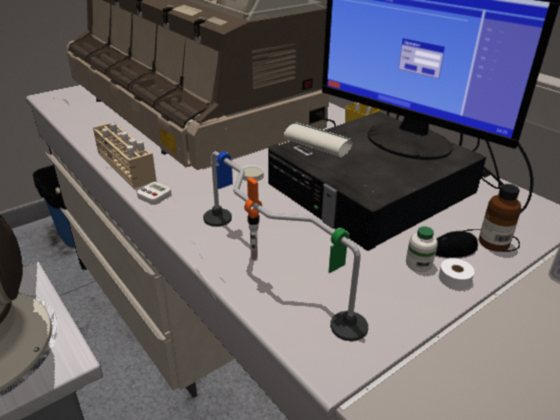

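View pics/side.png

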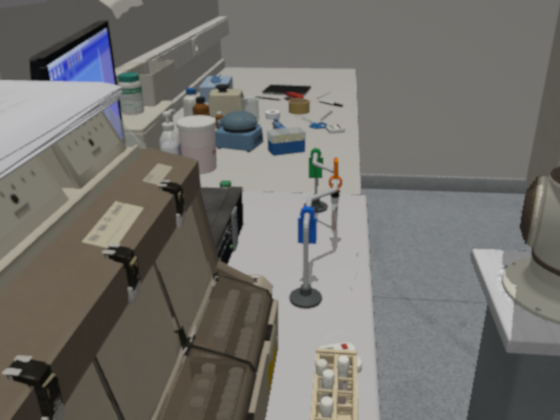

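```bash
python3 - <<'E'
from h import *
for n in("scene","side"):
    im=env.get_image(n); P,ok=cloud(im); H=hsv(im)
    # wire: top line points z 0.16..0.172
    m=ok&(P[...,2]>.158)&(P[...,2]<.176)&(P[...,0]>.42)&(P[...,0]<.56)&(P[...,1]>-.37)&(P[...,1]<.11)&(H[...,1]<90)
    q=P[m]; print(n,len(q))
    for y in np.arange(-.36,.1,.02):
        r=q[abs(q[:,1]-y)<.006]
        if len(r): print(round(y,2),np.median(r,0).round(4),len(r))
    # tab points
    o=ok&(H[...,0]>=5)&(H[...,0]<=20)&(H[...,1]>120)&(P[...,0]<.5)&(P[...,0]>.4)
    t=P[o&(P[...,2]>.19)]; print("tab",t.min(0).round(4),t.max(0).round(4),np.median(t,0).round(4))
    top=P[o&(P[...,2]>.2065)]; print("top",len(top),np.mean(top,0).round(4),top.min(0).round(4),top.max(0).round(4))
E
```

```text
scene 1030
-0.34 [ 0.5115 -0.337   0.1623] 32
-0.32 [ 0.5101 -0.3201  0.1688] 44
-0.3 [ 0.513  -0.3045  0.1679] 18
-0.28 [ 0.5094 -0.2801  0.1687] 36
-0.26 [ 0.5093 -0.2601  0.1687] 37
-0.24 [ 0.5093 -0.2394  0.1682] 36
-0.22 [ 0.4949 -0.2197  0.1686] 62
-0.2 [ 0.4747 -0.2009  0.1685] 60
-0.18 [ 0.4595 -0.1806  0.1682] 37
-0.16 [ 0.4585 -0.1594  0.1691] 29
-0.14 [ 0.4626 -0.1426  0.1676] 13
-0.12 [ 0.4582 -0.1177  0.1694] 21
-0.1 [ 0.458  -0.1009  0.1687] 28
-0.08 [ 0.4653 -0.0795  0.1691] 31
-0.06 [ 0.4861 -0.0602  0.1696] 22
-0.04 [ 0.5045 -0.0397  0.1691] 25
-0.02 [ 0.5082 -0.0196  0.1688] 24
0.0 [ 5.071e-01 -5.000e-04  1.689e-01] 21
0.02 [0.5073 0.02   0.1679] 22
0.04 [0.4975 0.0378 0.1677] 4
0.06 [0.5065 0.059  0.1674] 17
tab [ 0.4556 -0.1487  0.19  ] [ 0.4661 -0.1277  0.2148] [ 0.4577 -0.1421  0.2044]
top 62 [ 0.4594 -0.1395  0.2114] [ 0.4557 -0.1485  0.2065] [ 0.4655 -0.1277  0.2148]
side 475
-0.3 [ 0.5099 -0.2961  0.1704] 8
-0.28 [ 0.5124 -0.2817  0.1692] 8
-0.26 [ 0.5122 -0.2591  0.1699] 11
-0.24 [ 0.5123 -0.2395  0.1707] 6
-0.22 [ 0.5031 -0.2192  0.1673] 24
-0.2 [ 0.4816 -0.1991  0.1682] 26
-0.18 [ 0.4699 -0.1824  0.1663] 3
-0.14 [ 0.4515 -0.1385  0.1694] 9
-0.12 [ 0.4615 -0.121   0.1704] 11
-0.1 [ 0.4612 -0.1018  0.1699] 11
-0.08 [ 0.4606 -0.079   0.1683] 22
-0.06 [ 0.4782 -0.0597  0.1677] 34
-0.04 [ 0.4974 -0.0409  0.1676] 32
-0.02 [ 0.5095 -0.0198  0.1695] 13
0.0 [ 0.5082 -0.0006  0.1694] 16
0.04 [0.5109 0.0402 0.1667] 19
0.06 [0.5077 0.062  0.1676] 26
0.08 [0.5082 0.0758 0.1605] 8
tab [ 0.4583 -0.142   0.1911] [ 0.4653 -0.1221  0.2142] [ 0.4624 -0.1263  0.2035]
top 20 [ 0.4617 -0.1287  0.2113] [ 0.4586 -0.142   0.2073] [ 0.4653 -0.1221  0.2142]
```

The scene view has the orange carrier at px (252,197). Green is the near stop at (338,234) and blue the far one at (223,171). The side view agrees, with carrier (335,173), green (314,171) and blue (308,224).

Both depth views put the rail at about (0.4605, -0.1315) with yaw near 0. Green is at (0.511, -0.297) and the tab is centred at (0.4605, -0.135), its top at 0.214 (expected 0.213). Next I move above the tab.

Call:
step_arm:
  plan:
    - [[0,-0.48,-0.539,-0.01,0,0,1.264],[0,-0.48,-0.539,-0.01,0,0,1.264],[0,-0.48,-0.539,-0.01,0,0,1.264],[0,-0.48,-0.539,-0.01,0,0,1.264],[0,-0.48,-0.539,-0.01,0,0,1.264],[0,-0.48,-0.539,-0.01,0,0,1.264],[0,-0.48,-0.539,-0.01,0,0,1.264],[0,-0.48,-0.539,-0.01,0,0,1.264],[0,-0.48,-0.539,-0.01,0,0,1.264],[0,-0.48,-0.539,-0.01,0,0,1.264],[0,-0.48,-0.539,-0.01,0,0,1.264],[0,-0.48,-0.539,-0.01,0,0,1.264]]

```text
t: 1.4
tool_pos: [0.4114, -0.0255, 0.2508]
ee_rot: [180.0, -0.0, 90.0]
force: [2.4, 1.4, 0.6]
gripper_width: 0.0852
grasp_force: 0.0
```

Call:
step_arm:
  plan:
    - [[0,-0.11,0.049,0,0,0,0],[0,-0.11,0.049,0,0,0,0],[0,-0.11,0.049,0,0,0,0],[0,-0.11,0.049,0,0,0,0],[0,-0.11,0.049,0,0,0,0],[0,-0.11,0.049,0,0,0,0]]

```text
t: 2.0
tool_pos: [0.4599, -0.1326, 0.2507]
ee_rot: [180.0, -0.0, 90.0]
force: [0.6, -0.1, 0.4]
gripper_width: 0.0854
grasp_force: 0.0
```

```bash
python3 - <<'E'
from h import *
s=env.get_state(); im=env.get_image("wrist"); print(s["tool_pos"].round(4),s["ee_rot"].round(2),s["force"].round(1)); 
cv2.imwrite("pics/w1.png",cv2.cvtColor(im["frame"],cv2.COLOR_RGB2BGR))
from scipy.spatial.transform import Rotation as R
T=np.eye(4);T[:3,:3]=R.from_euler("xyz",s["ee_rot"],degrees=True).as_matrix();T[:3,3]=s["tool_pos"]
im["cam_to_world"]=T@im["mount"]; P,ok=cloud(im);H=hsv(im)
print(im["mount"].round(3))
o=ok&(H[...,0]>=3)&(H[...,0]<=20)&(H[...,1]>120)&(abs(P[...,0]-.46)<.04)&(abs(P[...,1]+.135)<.04)
t=P[o&(P[...,2]>.205)]; print(len(t),np.percentile(t,[3,50,97],axis=0).round(4))
m=ok&(P[...,2]>.163)&(P[...,2]<.176)&(P[...,0]>.42)&(P[...,0]<.56)&(H[...,1]<90); q=P[m]
for y in np.arange(-.3,-.0,.02):
    r=q[abs(q[:,1]-y)<.006]
    if len(r): print(round(y,2),np.median(r,0).round(4),len(r))
E
```

```text
[ 0.4599 -0.1326  0.2507] [ 1.800e+02 -1.000e-02  9.004e+01] [ 0.6 -0.1  0.4]
[[ 0.     0.964  0.264  0.068]
 [ 1.     0.    -0.001 -0.001]
 [-0.001  0.264 -0.964 -0.132]
 [ 0.     0.     0.     1.   ]]
879 [[ 0.436  -0.1435  0.2073]
 [ 0.4595 -0.1289  0.2133]
 [ 0.48   -0.112   0.3379]]
-0.24 [ 0.5109 -0.2389  0.1702] 145
-0.22 [ 0.5014 -0.2198  0.1698] 275
-0.2 [ 0.4808 -0.1998  0.1698] 298
-0.18 [ 0.4626 -0.1805  0.1697] 246
-0.16 [ 0.4604 -0.1655  0.1701] 13
-0.14 [ 0.4739 -0.1393  0.1644] 6
-0.12 [ 0.4597 -0.1201  0.1697] 257
-0.1 [ 0.4596 -0.0998  0.1695] 278
-0.08 [ 0.4621 -0.0793  0.1697] 349
-0.06 [ 0.4804 -0.0599  0.1696] 462
-0.04 [ 0.4998 -0.0401  0.1696] 479
-0.02 [ 0.5075 -0.02    0.1696] 386
```

View pics/w1.png

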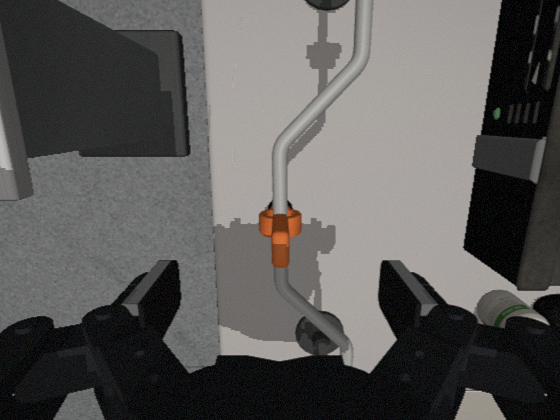

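The wrist view shows the tab at px (280,240), centred between the open fingers, with the wire running straight through it. The rail fit becomes origin (0.460, -0.1305) and yaw about 0.8°, so I descend and grip.

Call:
step_arm:
  plan:
    - [[0,0,0,0.02,0,0,0],[0,0,0,0.04,0,0,0],[0,0,0,0.057,0,0,0],[0,0,0,0.057,0,0,0],[1,0,0,0.057,0,0,0],[1,0,0,0.057,0,0,0],[1,0,0,0.057,0,0,0],[1,0,0,0.057,0,0,0],[1,0,0,0.057,0,0,0],[1,0,0,0.057,0,0,0],[1,0,0,0.057,0,0,0],[1,0,0,0.057,0,0,0]]
  squeeze: 40

```text
t: 3.25
tool_pos: [0.4603, -0.1334, 0.1939]
ee_rot: [180.0, 0.0, 90.0]
force: [0.1, -0.7, 3.4]
gripper_width: 0.0091
grasp_force: 43.4
```

Call:
step_arm:
  plan:
    - [[1,0,0,-0.002,0,0,0],[1,0,0,-0.004,0,0,0],[1,0,0,-0.004,0,0,0],[1,-0.01,0,-0.004,0,0,0],[1,-0.02,0,-0.004,0,0,0],[1,-0.03,0,-0.004,0,0,0],[1,-0.04,0,-0.004,0,0,0],[1,-0.04,0,-0.004,0,0,0],[1,-0.04,0,-0.004,0,0,0]]

```text
t: 4.15
tool_pos: [0.46, -0.1737, 0.1975]
ee_rot: [-180.0, -0.0, 89.9]
force: [0.2, -0.5, -0.4]
gripper_width: 0.0092
grasp_force: 42.9
```

```bash
python3 - <<'E'
from h import *
s=env.get_state(); print(s["tool_pos"].round(4),s["force"].round(1),s["gripper_width"])
A=[]
for n in("scene","side"):
    im=env.get_image(n);P,ok=cloud(im);H=hsv(im)
    o=ok&(H[...,0]>=3)&(H[...,0]<=20)&(H[...,1]>120)&(abs(P[...,0]-.46)<.03)&(abs(P[...,1]+.175)<.04)&(P[...,2]>.13)&(P[...,2]<.23)
    t=P[o]; print(n,len(t),np.percentile(t,[2,50,98],axis=0).round(4).tolist())
    v,u=np.nonzero(o);c,r=int(u.mean()),int(v.mean());A.append(cv2.resize(im["frame"][max(r-50,0):r+50,c-60:c+60],(360,300),interpolation=cv2.INTER_CUBIC))
cv2.imwrite("pics/b.png",cv2.cvtColor(np.hstack(A),cv2.COLOR_RGB2BGR))
E
```

```text
[ 0.46   -0.1737  0.1975] [ 0.2 -0.5 -0.4] 0.009177266153453918
scene 321 [[0.4467, -0.1885, 0.144], [0.4578, -0.1834, 0.1752], [0.4685, -0.1715, 0.2173]]
side 123 [[0.4519, -0.1745, 0.1568], [0.4619, -0.1675, 0.1924], [0.4738, -0.1607, 0.2174]]
```

View pics/b.png

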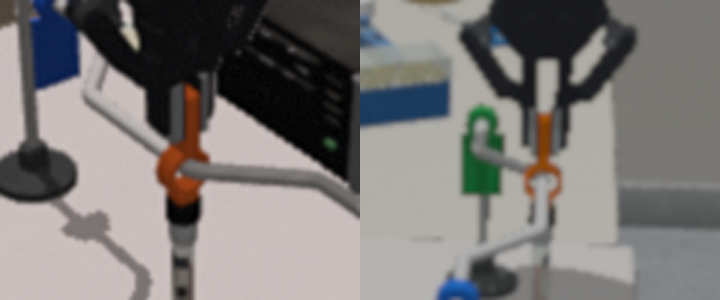

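The crops show both pads gripping the tab and the wire passing centrally through the collar, at px (180,172) on the left and (543,182) on the right. Next is the first corner.

Call:
step_arm:
  plan:
    - [[1,-0.002,0,-0.004,0,0,-0.13],[1,-0.004,0.0005,-0.004,0,0,-0.26],[1,-0.006,0.0015,-0.004,0,0,-0.39],[1,-0.008,0.0025,-0.004,0,0,-0.52],[1,-0.01,0.004,-0.004,0,0,-0.65],[1,-0.012,0.0055,-0.004,0,0,-0.785],[1,-0.012,0.0055,-0.004,0,0,-0.785]]

```text
t: 4.95
tool_pos: [0.4658, -0.1851, 0.2016]
ee_rot: [180.0, 0.0, 135.1]
force: [-0.1, -0.4, -0.3]
gripper_width: 0.0091
grasp_force: 42.8
```

Call:
step_arm:
  plan:
    - [[1,-0.008,0,0.002,0,0,0],[1,-0.018,0,0.004,0,0,0],[1,-0.028,0,0.004,0,0,0],[1,-0.038,0,0.004,0,0,0],[1,-0.048,0,0.004,0,0,0],[1,-0.056,0,0.004,0,0,0],[1,-0.056,0,0.004,0,0,0],[1,-0.056,0,0.004,0,0,0]]

```text
t: 5.75
tool_pos: [0.5052, -0.225, 0.1974]
ee_rot: [-180.0, -0.0, 135.0]
force: [1.0, 0.2, -0.5]
gripper_width: 0.0093
grasp_force: 42.8
```

Call:
step_arm:
  plan:
    - [[1,-0.003,0.0005,0,0,0,0.13],[1,-0.005,0,0,0,0,0.26],[1,-0.007,-0.0005,0,0,0,0.39],[1,-0.009,-0.0015,0,0,0,0.52],[1,-0.0105,-0.0025,0,0,0,0.65],[1,-0.012,-0.004,0,0,0,0.775],[1,-0.012,-0.004,0,0,0,0.775]]

```text
t: 6.45
tool_pos: [0.5107, -0.2361, 0.1978]
ee_rot: [180.0, 0.0, 90.5]
force: [0.4, -1.0, -0.4]
gripper_width: 0.0092
grasp_force: 42.8
```

Call:
step_arm:
  plan:
    - [[1,-0.008,0,0,0,0,0],[1,-0.018,0,0,0,0,0],[1,-0.028,0,0,0,0,0],[1,-0.034,0,0,0,0,0],[1,-0.034,0,0,0,0,0],[1,-0.034,0,0,0,0,0]]

```text
t: 7.05
tool_pos: [0.5111, -0.2705, 0.1974]
ee_rot: [-180.0, -0.0, 90.6]
force: [-0.2, -0.5, -0.5]
gripper_width: 0.0094
grasp_force: 42.9
```

```bash
python3 - <<'E'
from h import *
s=env.get_state(); print(s["tool_pos"].round(4),s["force"].round(1),s["gripper_width"])
im=env.get_image("scene"); P,ok=cloud(im);H=hsv(im)
for c,lo,hi in(("o",3,20),("g",45,85)):
    o=ok&(H[...,0]>=lo)&(H[...,0]<=hi)&(H[...,1]>120)&(abs(P[...,0]-.51)<.03)&(abs(P[...,1]+.28)<.05)&(P[...,2]>.08)&(P[...,2]<.23)
    t=P[o]; print(c,len(t),np.percentile(t,[2,50,98],axis=0).round(4).tolist())
    v,u=np.nonzero(o); print(u.min(),u.max(),v.min(),v.max())
c,r=int(u.mean()),int(v.mean())
cv2.imwrite("pics/c.png",cv2.cvtColor(cv2.resize(im["frame"][r-60:r+50,c-70:c+50],(600,550),interpolation=cv2.INTER_CUBIC),cv2.COLOR_RGB2BGR))
E
```

```text
[ 0.5111 -0.2705  0.1974] [-0.2 -0.5 -0.5] 0.009426567964258144
o 324 [[0.4975, -0.2852, 0.1443], [0.5076, -0.2797, 0.1751], [0.5213, -0.2687, 0.2168]]
320 337 202 245
g 516 [[0.4949, -0.3053, 0.1067], [0.5072, -0.2997, 0.142], [0.5265, -0.2938, 0.1793]]
329 348 229 271
```

View pics/c.png

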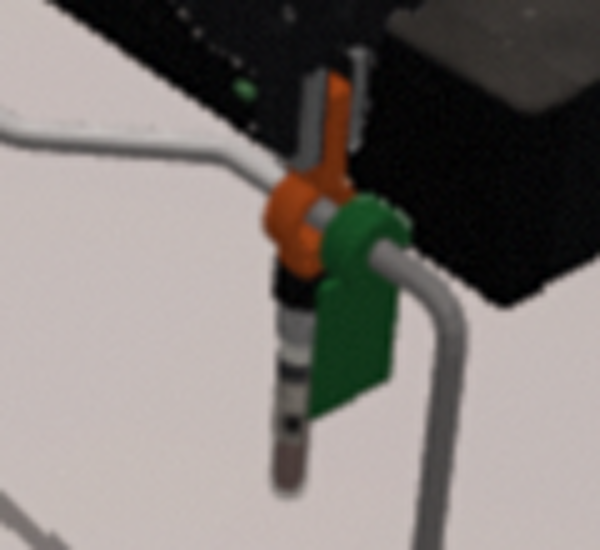

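The collar (px 300,225 in the crop) is a few mm short of the green disc (365,235), on the correct end. I lower slightly and creep in.

Call:
step_arm:
  plan:
    - [[1,-0.002,0,0.001,0,0,0],[1,-0.004,0,0.002,0,0,0],[1,-0.006,0,0.003,0,0,0],[1,-0.008,0,0.003,0,0,0],[1,-0.008,0,0.003,0,0,0],[1,-0.008,0,0.003,0,0,0]]

```text
t: 7.7
tool_pos: [0.5113, -0.277, 0.1944]
ee_rot: [-180.0, -0.2, 90.6]
force: [-0.3, 7.3, 0.4]
gripper_width: 0.0092
grasp_force: 43.0
```

Call:
step_arm:
  plan:
    - [[1,-0.001,0,0,0,0,0],[1,-0.001,0,0,0,0,0],[1,-0.001,0,0,0,0,0]]

```text
t: 8.0
tool_pos: [0.5113, -0.2772, 0.1945]
ee_rot: [-180.0, -0.3, 90.7]
force: [-0.7, 12.9, 1.3]
gripper_width: 0.0091
grasp_force: 43.1
```

```bash
python3 - <<'E'
from h import *
s=env.get_state(); print(s["tool_pos"].round(4),s["ee_rot"],s["force"].round(1),s["ft_torque"].round(2))
A=[]
for n,(c,r) in (("scene",(335,230)),("side",(314,175))):
    im=env.get_image(n); A.append(cv2.resize(im["frame"][r-40:r+40,c-32:c+32],(400,500),interpolation=cv2.INTER_CUBIC))
    P,ok=cloud(im);H=hsv(im)
    for c,lo,hi in(("o",3,20),("g",45,85)):
        o=ok&(H[...,0]>=lo)&(H[...,0]<=hi)&(H[...,1]>120)&(abs(P[...,0]-.51)<.03)&(abs(P[...,1]+.28)<.05)&(P[...,2]>.08)&(P[...,2]<.23)
        for zl,zh in((.10,.14),(.145,.175),(.19,.22)):
            t=P[o&(P[...,2]>zl)&(P[...,2]<zh)]
            if len(t)>5: print(n,c,zl,len(t),np.percentile(t[:,1],[2,50,98]).round(4))
cv2.imwrite("pics/d.png",cv2.cvtColor(np.hstack(A),cv2.COLOR_RGB2BGR))
E
```

```text
[ 0.5113 -0.2772  0.1945] [-179.98975706   -0.25473511   90.65499129] [-0.7 12.9  1.3] [ 2.47  0.06 -0.02]
scene o 0.145 130 [-0.288  -0.2832 -0.2746]
scene o 0.19 80 [-0.292  -0.2901 -0.283 ]
scene g 0.1 248 [-0.3012 -0.2995 -0.2976]
scene g 0.145 168 [-0.3055 -0.3014 -0.2937]
side o 0.145 52 [-0.2963 -0.2749 -0.269 ]
side o 0.19 43 [-0.2773 -0.2701 -0.2664]
side g 0.1 29 [-0.2999 -0.2962 -0.273 ]
```

View pics/d.png

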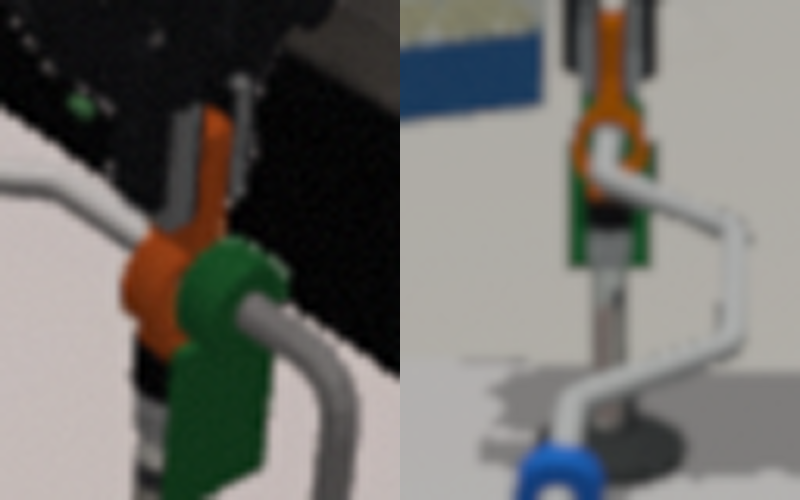

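The left crop shows the orange collar overlapping the green disc with no gap, and the force rose from 7 to 13 N for 1 mm of push, so this is firm contact. I ease the push off, seat it on the wire and open.

Call:
step_arm:
  plan:
    - [[1,0.001,0,0.0005,0,0,0],[1,0.0015,0,0.001,0,0,0],[1,0.0015,0,0.001,0,0,0],[1,0.0015,0,0.001,0,0,0]]
  squeeze: 20

```text
t: 8.5
tool_pos: [0.5114, -0.2769, 0.194]
ee_rot: [180.0, -0.1, 90.6]
force: [-0.4, 7.1, 3.2]
gripper_width: 0.0092
grasp_force: 43.5
```

Call:
step_arm:
  plan:
    - [[1,0.001,0,0,0,0,0],[1,0.001,0,0,0,0,0],[1,0.001,0,0,0,0,0]]
  squeeze: 20

```text
t: 8.8
tool_pos: [0.5114, -0.2767, 0.194]
ee_rot: [180.0, 0.0, 90.6]
force: [0.3, 2.0, 5.0]
gripper_width: 0.0091
grasp_force: 43.4
```

Call:
step_arm:
  plan:
    - [[1,0,0,-0.0005,0,0,0],[0.88,0,0,-0.0005,0,0,0],[0.86,0,0,-0.0005,0,0,0],[0.84,0,0,-0.0005,0,0,0],[0.82,0,0,-0.0005,0,0,0],[0.8,0,0,-0.0005,0,0,0],[0.75,0,0,-0.0005,0,0,0],[0.7,0,0,-0.0005,0,0,0],[0.65,0,0,-0.0005,0,0,0],[0.65,0,0,-0.0005,0,0,0]]

```text
t: 9.8
tool_pos: [0.5113, -0.2767, 0.1941]
ee_rot: [180.0, 0.0, 90.6]
force: [-0.4, -0.3, 0.4]
gripper_width: 0.0298
grasp_force: 0.0
```

```bash
python3 - <<'E'
from h import *
s=env.get_state(); print(s["tool_pos"].round(4),s["force"].round(1),s["gripper_width"])
A=[]
for n,(c,r) in (("scene",(335,230)),("side",(314,175))):
    im=env.get_image(n); A.append(cv2.resize(im["frame"][r-40:r+40,c-32:c+32],(400,500),interpolation=cv2.INTER_CUBIC))
cv2.imwrite("pics/e.png",cv2.cvtColor(np.hstack(A),cv2.COLOR_RGB2BGR))
E
```

```text
[ 0.5113 -0.2767  0.1941] [-0.4 -0.3  0.4] 0.029843810028398587
```

View pics/e.png

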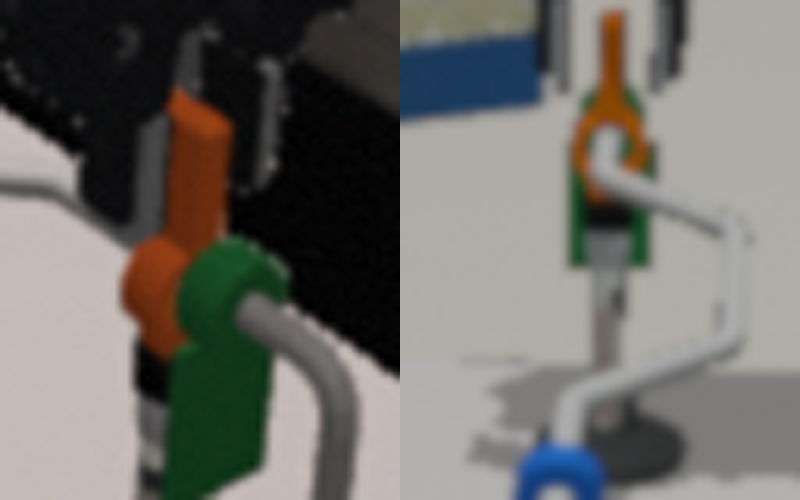

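The fingers are clear on both sides and the collar is still against the disc. I retreat straight up.

Call:
step_arm:
  plan:
    - [[0.65,0,0,-0.01,0,0,0],[0.65,0,0,-0.03,0,0,0],[0.65,0,0,-0.06,0,0,0],[0.65,0,0,-0.09,0,0,0],[0.65,0,0,-0.12,0,0,0],[0.65,0,0,-0.12,0,0,0],[0.65,0,0,-0.12,0,0,0],[0.65,0,0,-0.12,0,0,0],[0.65,0,0,-0.12,0,0,0],[0.65,0,0,-0.12,0,0,0]]

```text
t: 10.9
tool_pos: [0.5111, -0.2766, 0.3133]
ee_rot: [-179.9, -0.0, 90.6]
force: [0.7, -0.2, -0.8]
gripper_width: 0.0299
grasp_force: 0.0
```

```bash
python3 - <<'E'
from h import *
s=env.get_state(); print(s["tool_pos"].round(4),s["force"].round(1))
A=[];F=[]
for n,(c,r) in (("scene",(335,230)),("side",(314,175)),("scene",(335,230))):
    im=env.get_image(n); f=im["frame"][r-40:r+40,c-32:c+32]; F.append(f.astype(int)); A.append(cv2.resize(f,(400,500),interpolation=cv2.INTER_CUBIC))
    P,ok=cloud(im);H=hsv(im)
    o=ok&(H[...,0]>=3)&(H[...,0]<=20)&(H[...,1]>120)&(abs(P[...,0]-.51)<.03)&(abs(P[...,1]+.28)<.05)&(P[...,2]>.08)&(P[...,2]<.23)
    v,u=np.nonzero(o); t=P[o]; print(n,u.mean(),v.mean(),np.percentile(t,[2,50,98],axis=0).round(4).tolist())
cv2.imwrite("pics/f.png",cv2.cvtColor(np.hstack(A[:2]),cv2.COLOR_RGB2BGR))
E
```

```text
[ 0.5111 -0.2766  0.3133] [ 0.7 -0.2 -0.8]
scene 330.70900692840644 223.48267898383372 [[0.4976, -0.2913, 0.1427], [0.5073, -0.283, 0.1873], [0.5155, -0.2714, 0.2136]]
side 315.1666666666667 151.52272727272728 [[0.501, -0.2941, 0.1397], [0.5131, -0.2717, 0.1753], [0.5251, -0.2657, 0.2126]]
scene 330.6875 223.48611111111111 [[0.4976, -0.2912, 0.1432], [0.5074, -0.2828, 0.1868], [0.5153, -0.271, 0.2136]]
```

View pics/f.png

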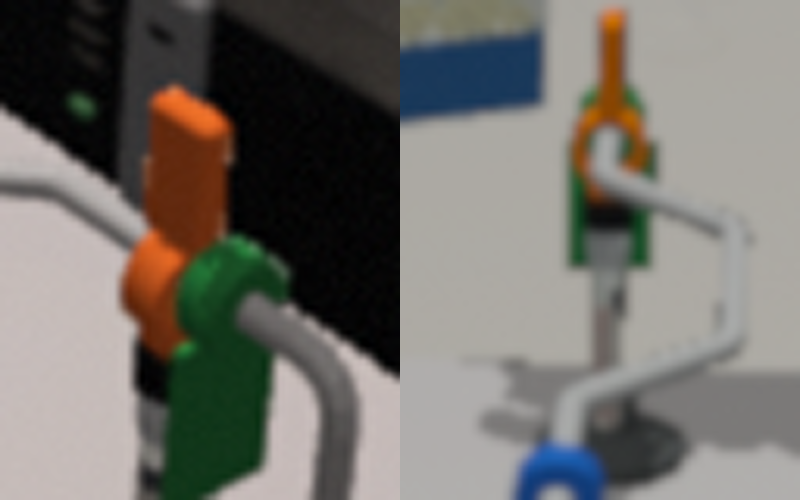

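The carrier hangs free and upright, the same in two scene frames, with its collar touching the green disc and nothing else near it. I hand in.

```bash
python3 -c "
from workcell import env
print(env.hand_in())"
```

```text
the job is handed in; nothing more can be done
None
```

I slid the orange carrier round both corners until its collar was against the green stop, let go, and handed the job in at about 11 s; in the last pictures it hung still on the wire with the gripper clear above it.

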